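# Dock a tube rack on the fraction collector

### The job

Dock the white tube rack on the fraction collector: slide it upright across the deck until the V at its heel bears on the steel stop post, still at about the slant it stands at now, then keep the heel leaning lightly on that post all the way round while you swing the other end past the spring roller until the rack lies fully home against the rear fence pad, and let go. Work by feel, because the post is only clamped in its slot: a few newtons of lean are plenty, so never ram or lever hard on the post or the fence, and leave the other things on deck and bench as they are.

Things in the scene. Friction and masses are not known exactly. Their poses are not given: they have to be found in the camera images.
- collector: Fraction collector, fixed. Metal deck 290 (x) by 390 mm (y), top at z = 20 mm; white console with 230 mm tower from y = 190 mm on. Origin on the bench under the deck; x to the rear fence, y to the stop post, z up. Docking line: parallel to y at x = 50 mm. A docked rack has its centre line on it and its own x along the collector's +y; now its nose end is swung out towards -x by about 0.5 rad.
- rack: White rack with eight capped tubes, about 0.4 kg, loose, upright on the deck, slides easily (1 to 2 N). Origin: centre of underside; x along the rack to its heel, z up. Base 40 mm wide, 30 high, x = -105 to +100 mm, ending at -x in a round nose of 20 mm radius; tubes to 90 mm high, x = -58 to +94. At the heel a steel V-yoke, 9 to 27 mm up, opens to +x (90 degrees, mouth 18 mm) to take the post.
- rack_heel (a point): The point of the rack, 130 mm from its origin along +x and 18 mm above its underside, where the axis of the stop post lies when the post is seated in the V.
- rack_grip (a point): Centre of the upper part of the rack's blue grip tab, an upright plate 12 mm thick (across the rack, its y), 28 mm long (along x), top 100 mm above the rack's underside. This point: x = -96 mm, 82 mm above the underside. Grasp here from above, fingers on either side of the plate.
- stop: End stop: dark slotted foot 34 x 74 mm, 4 mm high, brass clamp and rigid steel post 12 mm across, top 38 mm above the deck. The pose given is the slot's zero mark (on the deck, on the docking line, axes as the collector's), NOT the post: the post's axis was clamped by the last user up to 9 mm from the mark, towards +y or -y along the line. Its setting is not measured; find it by touch.
- fence: Rear fence, rigid: rail 22 mm high and, standing 4 mm proud of it, a black rubber pad (24 mm wide, top 24 mm above the deck) at y = -80 mm in the collector's frame, face at x = 70 mm. A docked rack's long side rests on the pad, not on the rail. Origin and axes as the collector's.
- catch: Roller catch at the nose end: upright roller 20 mm across, 9 to 27 mm above the deck; origin on the deck under its axis, axes as the collector's. Sprung: it yields only towards -y, up to 26 mm (2.2 N plus 0.2 N per mm). The nose meets it about 0.18 rad before home, pushes it aside (up to about 8 N), then it closes in front of the nose and presses the rack on to pad and post.
- jar_deck: Loose capped culture jar, 55 mm across, 72 mm high, standing on the deck's front corner by the console; origin under its centre. To be left alone.
- jar_1: Loose culture jar on the bench, 55 mm across, 72 mm high; origin under its centre. To be left alone.
- jar_2: As jar_1.
- jar_3: As jar_1.
- bottle: Loose plastic reagent bottle on the bench, 60 mm across, 170 mm high; origin under its centre. To be left alone.
- pipette: Loose pipette lying on the bench, about 240 mm long, 28 mm high; x along it to the tip. To be left alone.
- marker: Loose marker pen lying on the bench, 126 mm long, 14 mm thick. To be left alone.

How it is judged:
On the way, in this order (a step that is already met when the one before it is completed fails the run):
1. the rack's heel bears on the stop post (over 1 N) while the rack still stands at least 0.33 rad (19 degrees) out of line (contact force between rack and stop above 1 N and angle between the x axis of rack and the y axis of collector, either way round above 0.33 rad), for 0.2 s.
2. part way round (0.20 to 0.30 rad out of line) the heel still bears on the post (contact force between rack and stop above 1 N and angle between the x axis of rack and the y axis of collector, either way round between 0.2 and 0.3 rad), for 0.1 s.
3. nearly home, against the spring roller (0.04 to 0.13 rad out of line), the heel still bears on the post (contact force between rack and stop above 1 N and angle between the x axis of rack and the y axis of collector, either way round between 0.04 and 0.13 rad), for 0.1 s.
At the end, for the whole second after the job is handed in: The rack stands upright on the deck, at rest and released, parallel to the docking line within 0.015 rad, its heel within 3 mm of the line and bearing on the stop post, its side resting on the fence pad (angle between the x axis of rack and the y axis of collector, either way round below 0.015 rad and x of rack_heel in the frame of collector between 0.047 and 0.053 m and y of rack_heel in the frame of collector above 0.1 m and contact force between rack and stop above 0.5 N and contact force between rack and fence above 0.3 N and angle between rack's own z axis and vertical below 0.05 rad and z of rack in the frame of collector below 0.024 m and linear speed of rack below 0.01 m/s); the robot touches nothing.
It fails at once if the heel is rammed or forced against the stop post (over 16 N) (contact force between rack and stop above 16 N).
It fails at once if the rack is rammed or forced against the rear fence (over 20 N) (contact force between rack and fence above 20 N).
It fails at once if the rack is tipped by more than 0.2 rad (angle between rack's own z axis and vertical above 0.2 rad).
It fails at once if another thing on the deck or bench is moved by more than 15 mm (distance of any of jar_deck, jar_1, jar_2, jar_3, bottle, pipette, marker from where it was at the start of the episode above 0.015 m).
It also fails if it takes over 61 s, if anything falls off the work surface, if the arm or the gripper's body presses on something with over 40 N, if the wrist force passes 120 N, or if a joint passes its speed limit or range.

### The arm

A 7-joint arm with a two-finger parallel gripper is mounted at the origin on the work surface. World frame = base frame: x ahead of the robot, y to its left, z up, the work surface at z = 0. Lengths are in m, angles in rad, forces in N, time in s.
With the tool pointing down it reaches from about 0.4 to 0.9 m from the base axis. Payload 5.5 kg.
Tool frame: the origin (TCP) lies midway between the tips of the shut fingers; the grasp point (between the pads) lies 19 mm behind it; z points along the fingers, y is the line along which they close (so a half turn about z gives the same grasp; the last joint's range is limited). The gripper opens to 85 mm and grips with 20 to 120 N. Pads are 22 mm wide; open, the fingers measure 114 mm over their backs; the gripper's body (76 mm by 85 mm) begins 54 mm behind the grasp point. The pads swing forward as they close: fully open they stand 13 mm farther back than shut.
Start: joints at [-0.938, 0.501, -0.427, 1.55, 0.221, 1.138, -0.21], TCP at [0.235, 0.606, 0.231] pointing down, gripper open.
Joint ranges: [-2.88, 2.88], [-0.31, 2.03], [-1.54, 1.56], [0.2, 2.42], [-1.41, 4.55], [0.19, 2.02], [-2.57, 2.57]. Speed limits (rad/s): [2.57, 2.57, 3.14, 3.14, 3.14, 3.14, 3.14].

### API

Orientations are given as a unit quaternion [w, x, y, z].
In Python, from workcell import env gives the robot as it stands.
- The arm moves only by the tool step_arm, never from a script. Its argument "deltas" is a list of rows, each a list of 3 entries, a list of its own where there are three numbers: the shift along the world's x, y, z in units of 60 mm (1.0 is 60 mm), then the turn, a rotation vector about the world's x, y, z in units of 10 degrees (1.0 is 10 degrees), then the opening in per cent of the stroke, from 0 (shut) to 100 (fully open). In form: [[[tx, ty, tz], [ax, ay, az], jaw], ...]. A call has exactly 5 rows; each row shifts and turns the commanded pose from where the row before left it; what a row does not reach is not made up. A row lasts 1/8 s, in which the tool goes at most 62.5 mm and 10.7 degrees, less where a joint would pass 70% of its speed; a pose out of reach is approached as far as the arm can. A call is refused whole if a number of a shift passes 1 or a number of a turn 1, either way. A call with a gripper value outside its range is refused whole. The fingers move at their own pace and stop on an object; the grip force is fixed at half the most. Time passes only in rows, so rows that do not move let the fingers close, or fill a call up. It gives the time, the measured TCP pose, the force, the opening and the grip force at its end, in the units of the state.
- env.state(): the state, without advancing time (a new reading comes with each control period).
- env.grab_frame(name): name is "scene" or "top"; returns a dict with "frame" (420x560x3 uint8, blue, green, red), "fx", "fy", "cx", "cy" (pixels), "k1" (the pictures are not rectified: a ray, as slopes to the right and down, at radius r is drawn at 1 + k1 r^2 times it, then the intrinsics apply), "cam_to_world" (4x4, takes a point from camera to world coordinates). Camera axes: x right, y down, z forward; pixel columns grow to the right and rows downward; lengths in m; the calibration is good to about 2 mm. A picture is of the moment at which its call begins. There is no depth.
- env.job_done(): hands the job in; it is judged then, once.
The state is a dict: "time_s": time; "q": joint angles; "qvel": joint speeds; "tau": joint torques, N m; "tool_pos": TCP position; "tcp_rot": TCP orientation; "contact_force": force on the tool from outside, world axes, zero at the start; "wrist_torque": the same for the moment, N m; "opening": opening from 0.0 (shut) to 1.0 (fully open); "finger_force": force on a finger pad.
Only numpy, scipy, OpenCV 4.12 (cv2) and the standard library are available. Lean on these libraries where they do the work, as an engineer would, in place of code of your own. Each camera call takes 0.05 s, during which the arm holds its last target. There are 200 camera calls.

## Working session

There is one attempt and no reset: what is moved stays moved. The work goes in short steps, Python scripts to look and compute and a tool call to move; the robot and the scene stay as the last step left them, time stands still between calls to the robot, and variables do not carry over. Pictures are saved under pics/ and viewed, at most 10 in all, crops included, and the job is handed in when it is done.

Besides the shell and the picture viewer there is one more tool, called after "Emit:" as name([rows], argument=value, ...), one row to a line, values as JSON. step_arm: Moves the arm, as the interface text tells. Its arguments: {"type":"object","properties":{"deltas":{"type":"array"}},"required":["deltas"]}

```bash
ls; mkdir -p pics; python3 - <<'E'
from workcell import env
import cv2,numpy as np
s=env.state();print({k:np.round(v,3).tolist() for k,v in s.items()})
for n in("scene","top"):
    f=env.grab_frame(n);cv2.imwrite(f"pics/{n}0.png",f["frame"]);print({k:np.round(v,4).tolist() for k,v in f.items() if k!="frame"})
E
```

```text
pics
{'time_s': 0.0, 'q': [-0.938, 0.502, -0.427, 1.551, 0.221, 1.138, -0.21], 'qvel': [-0.0, 0.001, -0.001, -0.0, -0.001, 0.001, 0.001], 'tau': [-0.001, -56.952, -5.817, -28.095, 0.011, 0.012, -0.0], 'tool_pos': [0.235, 0.605, 0.23], 'tcp_rot': [-0.0, 0.184, 0.983, -0.001], 'contact_force': [-0.021, -0.632, -0.318], 'wrist_torque': [0.039, -0.036, -0.044], 'finger_force': 0.0, 'opening': 0.999}
{'fx': 525.6588, 'fy': 525.6588, 'cx': 284.3635, 'cy': 216.4619, 'k1': -0.0562, 'cam_to_world': [[0.1943, 0.8049, -0.5607, 1.273], [0.9808, -0.1683, 0.0982, -0.1456], [-0.0153, -0.5691, -0.8221, 1.1946], [0.0, 0.0, 0.0, 1.0]]}
{'fx': 466.9913, 'fy': 466.9913, 'cx': 269.705, 'cy': 215.0663, 'k1': -0.1312, 'cam_to_world': [[-0.0134, -0.9816, 0.1903, 0.2418], [-0.9996, 0.0177, 0.0213, -0.0375], [-0.0243, -0.1899, -0.9815, 1.5183], [0.0, 0.0, 0.0, 1.0]]}
```

View pics/scene0.png

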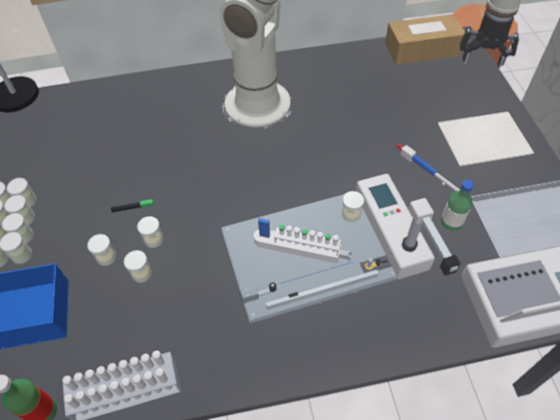

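View pics/top0.png

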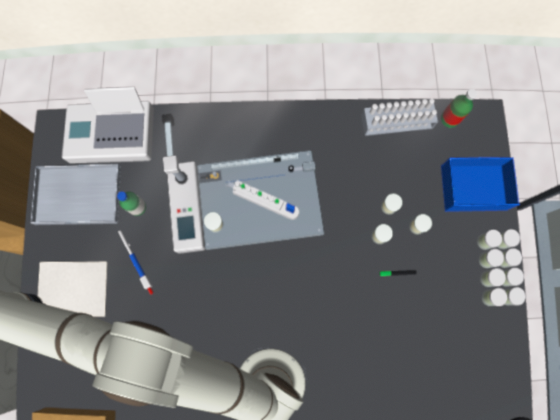

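The rack (scene ~(300,243), blue tab (264,228); top ~(265,199), tab (291,210)) lies slanted on the deck. The stop is at scene (372,265), the roller at (272,286) and the pad at (293,295). I'll enlarge both crops.

```bash
python3 - <<'E'
import cv2
a=cv2.imread("pics/scene0.png")[180:320,215:415];cv2.imwrite("pics/sc.png",cv2.resize(a,None,fx=4,fy=4,interpolation=cv2.INTER_CUBIC))
a=cv2.imread("pics/top0.png")[145:260,165:330];cv2.imwrite("pics/tc.png",cv2.resize(a,None,fx=4.8,fy=4.8,interpolation=cv2.INTER_CUBIC))
E
```

```text
(no output)
```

View pics/sc.png

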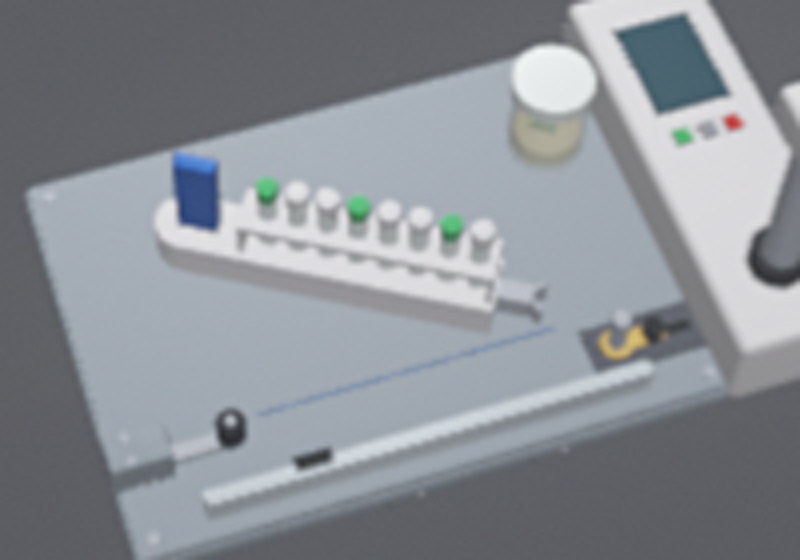

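View pics/tc.png

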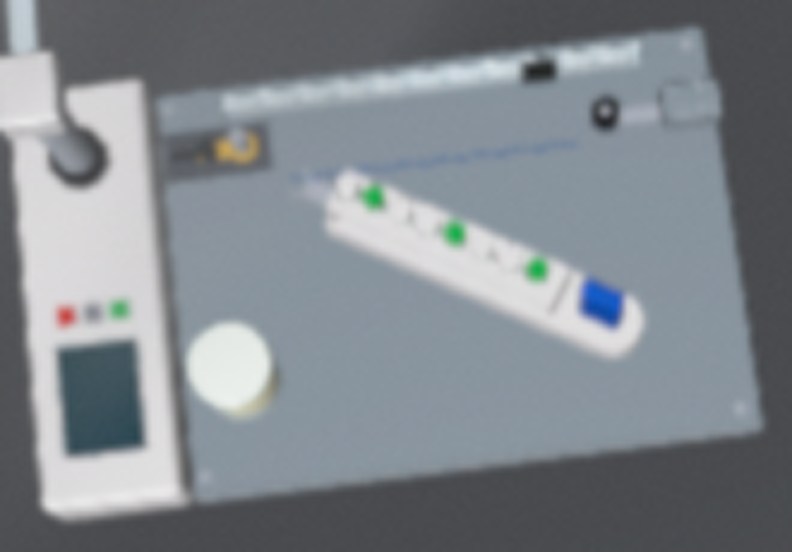

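Measured features: the blue docking line, the green caps (nos. 1, 4, 7 at z≈0.11), the blue tab top, and the deck corners. Next I cast rays for them.

```bash
cat > h.py <<'E'
import cv2,numpy as np
from workcell import env
def ray(f,p):
    K=np.array([[f["fx"],0,f["cx"]],[0,f["fy"],f["cy"]],[0,0,1]])
    n=cv2.undistortPoints(np.array([[p]],float),K,np.array([f["k1"],0,0,0,0.]))[0,0]
    M=np.array(f["cam_to_world"]);d=M[:3,:3]@[n[0],n[1],1];return M[:3,3],d
def onz(f,p,z):
    o,d=ray(f,p);return o+d*(z-o[2])/d[2]
def blobs(f,lo,hi,box,amin):
    x0,y0,x1,y1=box;m=cv2.inRange(cv2.cvtColor(f["frame"],cv2.COLOR_BGR2HSV),np.array(lo),np.array(hi))
    k=np.zeros_like(m);k[y0:y1,x0:x1]=m[y0:y1,x0:x1]
    n,l,s,c=cv2.connectedComponentsWithStats(k);return [(c[i],s[i].tolist()) for i in range(1,n) if s[i][4]>=amin]
def tri(a,b):
    (o1,d1),(o2,d2)=a,b;t=np.linalg.lstsq(np.c_[d1,-d2],o2-o1,rcond=None)[0]
    p,q=o1+d1*t[0],o2+d2*t[1];return (p+q)/2,np.linalg.norm(p-q)
E
python3 - <<'E'
from h import *
np.set_printoptions(precision=4,suppress=True)
S=env.grab_frame("scene");T=env.grab_frame("top")
bs=(215,180,415,320);bt=(200,145,330,260)
for n,f,b,c in(("S",S,bs,lambda x,y:((x+.5)/4-.5+215,(y+.5)/4-.5+180)),("T",T,bt,lambda x,y:((x+.5)/4.8-.5+165,(y+.5)/4.8-.5+145))):
    print(n)
    for p,s in blobs(f,(45,100,60),(80,255,255),b,6):print(" green",p,s,onz(f,p,.11))
    for p,s in blobs(f,(105,130,40),(130,255,255),b,10):print(" blue",p,s,onz(f,p,.12),onz(f,p,.102))
    pts={"S":dict(c_fn=(27,192),l1=(262,415),l2=(553,327),pad=(313,457,.044),roller=(231,415,.047),post=(622,317,.058),jar=(553,75,.092)),
     "T":dict(c_fn=(763,430),c_rn=(703,28),c_f=(190,500),c_r=(160,97),l1=(577,143),l2=(293,180),pad=(538,68,.044),roller=(605,108,.047),post=(238,137,.058),jar=(230,365,.092))}[n]
    for k,v in pts.items():
        print(" ",k,onz(f,c(*v[:2]),v[2] if len(v)>2 else .02))
E
```

```text
S
 green [385.     213.7143] [384, 213, 3, 3, 7] [0.5769 0.2334 0.11  ]
 green [281.2 227.1] [279, 225, 5, 6, 20] [ 0.5631 -0.0299  0.11  ]
 green [304.2  231.65] [302, 229, 5, 6, 20] [0.5879 0.0229 0.11  ]
 green [327.3889 236.2778] [326, 234, 4, 6, 18] [0.6126 0.0755 0.11  ]
 blue [263.7134 227.242 ] [259, 219, 10, 18, 157] [ 0.5613 -0.073   0.12  ] [ 0.5494 -0.0718  0.102 ]
  c_fn [ 0.4731 -0.178   0.02  ]
  l1 [ 0.6694 -0.0551  0.02  ]
  l2 [0.6453 0.1395 0.02  ]
  pad [ 0.7158 -0.0322  0.044 ]
  roller [ 0.6794 -0.0758  0.047 ]
  post [0.6674 0.1742 0.058 ]
  jar [0.5013 0.1724 0.092 ]
T
 green [242.3636 185.5455] [241, 184, 4, 4, 11] [0.6101 0.077  0.11  ]
 green [259.25   193.3333] [258, 192, 4, 4, 12] [0.5841 0.0245 0.11  ]
 green [276.5 200.5] [275, 199, 4, 4, 12] [ 0.5603 -0.0286  0.11  ]
 blue [290.0408 207.5918] [287, 204, 7, 9, 49] [ 0.535  -0.0697  0.12  ] [ 0.5388 -0.0701  0.102 ]
  c_fn [ 0.466  -0.1787  0.02  ]
  c_rn [ 0.7511 -0.1471  0.02  ]
  c_f [0.4247 0.2091 0.02  ]
  c_r [0.709  0.2344 0.02  ]
  l1 [ 0.6691 -0.0571  0.02  ]
  l2 [0.6466 0.1401 0.02  ]
  pad [ 0.7163 -0.0311  0.044 ]
  roller [ 0.6859 -0.0764  0.047 ]
  post [0.6674 0.1734 0.058 ]
  jar [0.5038 0.1721 0.092 ]
```

Emit:
step_arm([
  [[0.3,-0.7,0],[0,0,-0.6],50],
  [[0.3,-0.75,0],[0,0,-0.6],50],
  [[0.35,-0.75,0],[0,0,-0.6],50],
  [[0.35,-0.75,0],[0,0,-0.65],50],
  [[0.35,-0.75,0],[0,0,-0.65],50],
])

```text
time_s: 0.82
tool_pos: [0.3344, 0.3825, 0.2313]
tcp_rot: [0.0, 0.442, 0.897, 0.0]
contact_force: [0.6, -0.2, 0.6]
opening: 0.502
finger_force: 0.0
```

Emit:
step_arm([
  [[0.35,-0.75,0],[0,0,-0.65],50],
  [[0.35,-0.75,0],[0,0,-0.65],50],
  [[0.35,-0.75,0],[0,0,-0.65],50],
  [[0.35,-0.75,0],[0,0,-0.65],50],
  [[0.35,-0.75,0],[0,0,-0.65],50],
])

```text
time_s: 1.45
tool_pos: [0.4394, 0.1576, 0.2315]
tcp_rot: [0.0, 0.675, 0.738, 0.0]
contact_force: [1.3, 0.2, -0.3]
opening: 0.499
finger_force: 0.0
```

Emit:
step_arm([
  [[0.35,-0.75,0],[0,0,-0.65],50],
  [[0.35,-0.75,0],[0,0,-0.65],50],
  [[0.35,-0.75,0],[0,0,-0.65],50],
  [[0.35,-0.75,0],[0,0,-0.65],50],
  [[0.3,-0.7,0],[0,0,-0.6],50],
])

```text
time_s: 2.08
tool_pos: [0.5414, -0.0645, 0.2313]
tcp_rot: [0.0, 0.852, 0.523, 0.0]
contact_force: [1.5, 0.3, -0.0]
opening: 0.499
finger_force: 0.0
```

Emit:
step_arm([
  [[0,-0.11,-0.4],[0,0,0.17],50],
  [[0,0,-0.6],[0,0,0],50],
  [[0,0,-0.6],[0,0,0],50],
  [[0,0,-0.5],[0,0,0],50],
  [[0,0,-0.35],[0,0,0],50],
])

```text
time_s: 2.7
tool_pos: [0.54, -0.0693, 0.0827]
tcp_rot: [-0.001, 0.843, 0.537, -0.001]
contact_force: [-0.0, 0.2, -0.5]
opening: 0.501
finger_force: 0.0
```

```bash
python3 - <<'E'
from h import *
np.set_printoptions(precision=4,suppress=True)
S=env.grab_frame("scene");T=env.grab_frame("top")
for f in(S,T):
    for p,s in blobs(f,(45,100,60),(80,255,255),(215,180,375,300),5):print(" green",p,s,onz(f,p,.11))
cv2.imwrite("pics/g.png",cv2.resize(S["frame"][170:310,215:415],None,fx=4,fy=4))
s=env.state();print(s["tool_pos"],s["contact_force"],s["wrist_torque"])
E
```

```text
green [281.2 227.1] [279, 225, 5, 6, 20] [ 0.5631 -0.0299  0.11  ]
 green [304.2  231.65] [302, 229, 5, 6, 20] [0.5879 0.0229 0.11  ]
 green [327.4211 236.4211] [326, 234, 4, 6, 19] [0.613  0.0755 0.11  ]
 green [242.3636 185.5455] [241, 184, 4, 4, 11] [0.6101 0.077  0.11  ]
 green [259.25   193.3333] [258, 192, 4, 4, 12] [0.5841 0.0245 0.11  ]
[ 0.5386 -0.0692  0.0819] [-0.7737 -0.6768  0.6493] [ 0.0315 -0.0111  0.0408]
```

View pics/g.png

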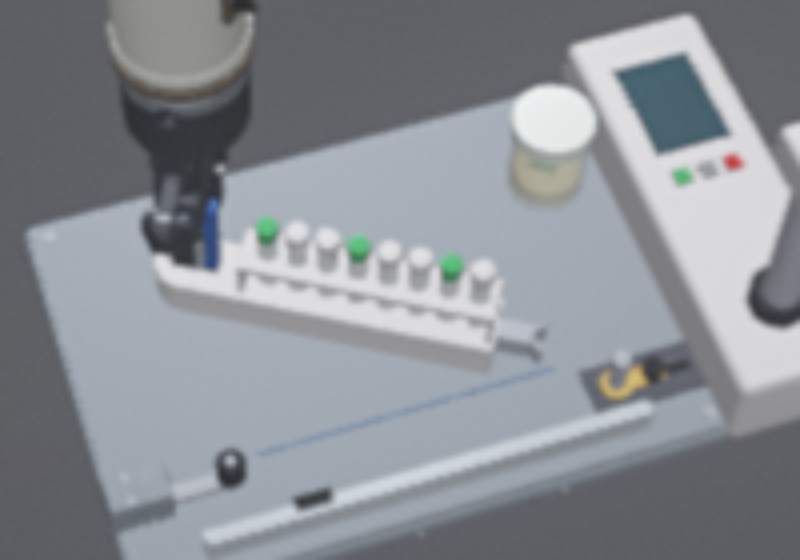

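The fingers straddle the tab (visible at (212,235) in the crop), about 5 mm too far to the nose. I'll shift by that and close.

Emit:
step_arm([
  [[0.04,0.08,0],[0,0,0],50],
  [[0,0,0],[0,0,0],25],
  [[0,0,0],[0,0,0],0],
  [[0,0,0],[0,0,0],0],
  [[0,0,0],[0,0,0],0],
])

```text
time_s: 3.42
tool_pos: [0.5444, -0.0647, 0.0855]
tcp_rot: [0.001, 0.843, 0.537, 0.001]
contact_force: [-0.6, 1.0, 6.3]
opening: 0.13
finger_force: 59.5
```

```bash
cat > st.py <<'E'
from h import *
from scipy.spatial.transform import Rotation as R
np.set_printoptions(precision=4,suppress=True)
s=env.state();w,x,y,z=s["tcp_rot"];r=R.from_quat([x,y,z,w]);Y=r.apply([0,1,0]);h=np.degrees(np.arctan2(Y[1],Y[0]))
u=np.array([np.cos(np.radians(h+90)),np.sin(np.radians(h+90))]);p=np.array(s["tool_pos"]);F=np.array(s["contact_force"])
print("t",s["time_s"],"pos",p,"toolY hd",round(h,2),"slant",round(np.radians(96.42-h-90),4),"tilt",r.apply([0,0,1])[:2],"op",round(s["opening"],3),s["finger_force"])
print("F",F,"Fu",round(F[:2]@u,2),"Fn",round(F[:2]@[-u[1],u[0]],2),"tq",s["wrist_torque"])
E
cat > caps.py <<'E'
from h import *
np.set_printoptions(precision=4,suppress=True)
def caps(box=(215,170,375,310)):
    S=env.grab_frame("scene");T=env.grab_frame("top");o=[]
    for f in(S,T):
        g=sorted(onz(f,p,.11)[:2].tolist()+[0] for p,s in blobs(f,(45,100,60),(80,255,255),box,5))
        g=np.array(sorted(g,key=lambda q:q[1]))[:,:2];o.append(g)
        d=g[-1]-g[0];print(g.tolist(),"len",np.linalg.norm(d),"hd",np.degrees(np.arctan2(d[1],d[0])))
    return o
caps()
E
python3 st.py;python3 caps.py
```

```text
t 3.425 pos [ 0.5444 -0.0647  0.0855] toolY hd -24.98 slant 0.548 tilt [0.0023 0.0001] op 0.13 59.539926052093506
F [-0.6067  0.9583  6.3279] Fu 0.61 Fn 0.95 tq [0.1573 0.0739 0.0542]
[[0.5626463371870296, -0.02921561446956525], [0.5862209003809884, 0.02304637267168863], [0.6115388279155989, 0.07583538970199749]] len 0.11587143361112318 hd 65.04194536654508
[[0.5835604294308975, 0.02470210583846865], [0.607490720437072, 0.07788122718147295]] len 0.058315330526836344 hd 65.77253565911515
```

Emit:
step_arm([
  [[0,0,0.04],[0,0,0],0],
  [[0.1,0.1,0],[0,0,0],0],
  [[0.12,0.14,0],[0,0,0],0],
  [[0.1,0.12,0],[0,0,0],0],
  [[0.1,0.1,0],[0,0,0],0],
])

```text
time_s: 4.15
tool_pos: [0.5688, -0.0361, 0.0864]
tcp_rot: [-0.0, 0.843, 0.538, -0.0]
contact_force: [0.0, -0.4, -4.1]
opening: 0.133
finger_force: 58.3
```

```bash
python3 st.py;python3 caps.py; python3 - <<'E'
from h import *
S=env.grab_frame("scene");cv2.imwrite("pics/g2.png",cv2.resize(S["frame"][200:300,280:420],None,fx=5.5,fy=5.5,interpolation=cv2.INTER_CUBIC))
E
```

```text
t 4.15 pos [ 0.5688 -0.0361  0.0864] toolY hd -24.93 slant 0.5472 tilt [-0.0006  0.0002] op 0.133 58.306880593299866
F [ 0.0421 -0.3605 -4.0545] Fu -0.31 Fn -0.19 tq [-0.2405  0.1081 -0.018 ]
[[0.5862267974948778, -0.0010756407106542742], [0.6111035260041037, 0.05134209119292599], [0.6352834340351681, 0.10438620149165223]] len 0.1163131710054813 hd 65.0540325925397
[[0.6095103242168919, 0.05395375904881363], [0.6340450885959202, 0.10674635706285043]] len 0.058215230551859204 hd 65.07388239259987
```

View pics/g2.png

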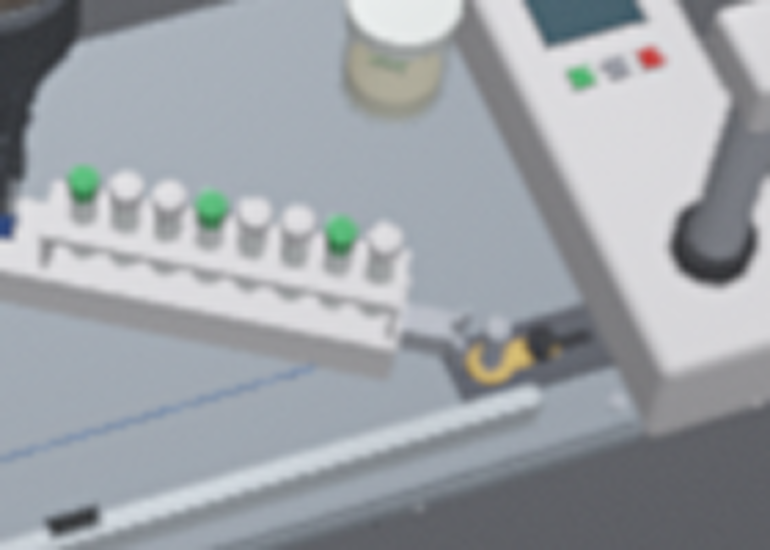

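The V mouth (465,330) sits just short of the post (497,330) and in line with it. Fz = −4 N means I'm carrying the rack's weight, so I'll lower it slightly and advance along the rack axis.

Emit:
step_arm([
  [[0,0,-0.02],[0,0,0],0],
  [[0.014,0.03,0],[0,0,0],0],
  [[0.014,0.03,0],[0,0,0],0],
  [[0.014,0.03,0],[0,0,0],0],
  [[0,0,0],[0,0,0],0],
])

```text
time_s: 4.92
tool_pos: [0.5713, -0.0313, 0.0856]
tcp_rot: [-0.0, 0.843, 0.538, 0.0]
contact_force: [1.9, 1.2, -1.5]
opening: 0.129
finger_force: 58.6
```

```bash
python3 st.py
```

```text
t 4.925 pos [ 0.5713 -0.0313  0.0856] toolY hd -24.97 slant 0.5478 tilt [0.0004 0.0003] op 0.129 58.61576199531555
F [ 1.9424  1.2249 -1.4569] Fu 1.93 Fn -1.24 tq [ 0.1046 -0.0531 -0.0462]
```

Emit:
step_arm([
  [[0.014,0.03,0],[0,0,0],0],
  [[0.014,0.03,0],[0,0,0],0],
  [[0,0,0],[0,0,0],0],
  [[0,0,0],[0,0,0],0],
  [[0,0,0],[0,0,0],0],
])

```text
time_s: 5.55
tool_pos: [0.5727, -0.028, 0.0855]
tcp_rot: [-0.0, 0.843, 0.537, 0.0]
contact_force: [-0.1, 0.4, -1.8]
opening: 0.13
finger_force: 58.6
```

```bash
cat > st.py <<'E'
from h import *
from scipy.spatial.transform import Rotation as R
import sys
np.set_printoptions(precision=4,suppress=True)
L=[]
for i in range(int(sys.argv[1])):
    s=env.state();L.append(np.r_[s["contact_force"],s["wrist_torque"],s["tool_pos"]]);env.grab_frame("top")
s=env.state();w,x,y,z=s["tcp_rot"];r=R.from_quat([x,y,z,w]);Y=r.apply([0,1,0]);h=np.degrees(np.arctan2(Y[1],Y[0]))
u=np.array([np.cos(np.radians(h+90)),np.sin(np.radians(h+90))]);L=np.array(L);m=L.mean(0);F=m[:3]
print("t",s["time_s"],"pos",m[6:],"toolY hd",round(h,2),"slant",round(np.radians(96.42-h-90),4),"op",round(s["opening"],3))
print("F",F,"std",L[:,:3].std(0),"Fu",round(F[:2]@u,2),"Fn",round(F[:2]@[-u[1],u[0]],2),"tq",m[3:6],"heel",m[6:8]+.226*u)
E
python3 st.py 4
```

```text
t 5.75 pos [ 0.5727 -0.028   0.0855] toolY hd -24.99 slant 0.5481 op 0.132
F [ 0.0505 -0.2035 -2.1614] std [0.4902 0.3766 0.2727] Fu -0.16 Fn -0.13 tq [ 0.1293 -0.0395  0.0102] heel [0.6682 0.1768]
```

Emit:
step_arm([
  [[0.007,0.015,0],[0,0,0],0],
  [[0.007,0.015,0],[0,0,0],0],
  [[0.007,0.015,0],[0,0,0],0],
  [[0,0,0],[0,0,0],0],
  [[0,0,0],[0,0,0],0],
])

```text
time_s: 6.38
tool_pos: [0.574, -0.0255, 0.0855]
tcp_rot: [0.0, 0.843, 0.537, 0.0]
contact_force: [-0.1, -0.6, -2.2]
opening: 0.126
finger_force: 58.8
```

```bash
python3 st.py 4
```

```text
t 6.575 pos [ 0.574  -0.0255  0.0855] toolY hd -24.99 slant 0.5482 op 0.131
F [ 0.193  -0.2533 -1.975 ] std [0.2873 0.4782 0.2253] Fu -0.15 Fn -0.28 tq [-0.0692 -0.0227 -0.0654] heel [0.6695 0.1794]
```

Emit:
step_arm([
  [[0.007,0.015,0],[0,0,0],0],
  [[0.007,0.015,0],[0,0,0],0],
  [[0.007,0.015,0],[0,0,0],0],
  [[0,0,0],[0,0,0],0],
  [[0,0,0],[0,0,0],0],
])

```text
time_s: 7.2
tool_pos: [0.5753, -0.0236, 0.0856]
tcp_rot: [0.0, 0.844, 0.537, -0.0]
contact_force: [0.2, -4.8, 0.3]
opening: 0.131
finger_force: 59.2
```

```bash
python3 st.py 4
```

```text
t 7.4 pos [ 0.5753 -0.0235  0.0856] toolY hd -25.03 slant 0.549 op 0.129
F [-0.0641 -5.1847  0.0312] std [0.3667 0.3297 0.2902] Fu -4.72 Fn -2.14 tq [-1.0431 -0.0006 -0.37  ] heel [0.671  0.1812]
```

Contact is at 5 N and the post is where the camera put it, P ≈ (0.668, 0.175). The swing is an arc of radius about 0.22 m about P.

Emit:
step_arm([
  [[0.07,-0.032,0],[0,0,0.12],0],
  [[0.07,-0.03,0],[0,0,0.12],0],
  [[0.071,-0.029,0],[0,0,0.12],0],
  [[0.072,-0.027,0],[0,0,0.12],0],
  [[0.072,-0.026,0],[0,0,0.12],0],
])

```text
time_s: 8.02
tool_pos: [0.5966, -0.0325, 0.0856]
tcp_rot: [0.0, 0.814, 0.581, -0.0]
contact_force: [-0.6, -5.5, 1.1]
opening: 0.13
finger_force: 59.2
```

```bash
sed -i 's/\.226\*u/.2196*u/' st.py; python3 st.py 4
```

```text
t 8.225 pos [ 0.5969 -0.0326  0.0857] toolY hd -19.04 slant 0.4443 op 0.132
F [-0.1941 -5.4196  0.3842] std [0.2676 0.1315 0.6845] Fu -5.19 Fn -1.58 tq [-1.0602  0.0043 -0.2668] heel [0.6686 0.175 ]
```

Emit:
step_arm([
  [[0.073,-0.024,0],[0,0,0.12],0],
  [[0.073,-0.023,0],[0,0,0.12],0],
  [[0.074,-0.021,0],[0,0,0.12],0],
  [[0.074,-0.02,0],[0,0,0.12],0],
  [[0.075,-0.018,0],[0,0,0.12],0],
])

```text
time_s: 8.85
tool_pos: [0.6189, -0.0391, 0.0857]
tcp_rot: [0.001, 0.783, 0.622, -0.0]
contact_force: [-0.4, -5.9, 1.1]
opening: 0.131
finger_force: 59.1
```

```bash
python3 st.py 3
```

```text
t 9.0 pos [ 0.6193 -0.0392  0.0857] toolY hd -13.03 slant 0.3395 op 0.134
F [-0.4351 -6.0768  0.5034] std [0.1466 0.1949 0.4322] Fu -6.02 Fn -0.95 tq [-1.1493  0.0034 -0.2679] heel [0.6688 0.1748]
```

Emit:
step_arm([
  [[0.062,-0.016,0],[0,0,0.1],0],
  [[0.063,-0.013,0],[0,0,0.1],0],
  [[0.063,-0.012,0],[0,0,0.1],0],
  [[0.063,-0.01,0],[0,0,0.1],0],
  [[0.063,-0.01,0],[0,0,0.1],0],
])

```text
time_s: 9.62
tool_pos: [0.6379, -0.0428, 0.0857]
tcp_rot: [0.001, 0.755, 0.656, -0.0]
contact_force: [0.0, -6.4, -0.1]
opening: 0.126
finger_force: 59.1
```

```bash
python3 st.py 5
```

```text
t 9.875 pos [ 0.6381 -0.0429  0.0858] toolY hd -8.04 slant 0.2523 op 0.129
F [ 0.338  -6.0381  0.239 ] std [0.4233 0.5085 0.3518] Fu -5.93 Fn -1.18 tq [-1.1364 -0.0804 -0.2381] heel [0.6688 0.1746]
```

Emit:
step_arm([
  [[0.063,-0.01,0],[0,0,0.1],0],
  [[0.063,-0.008,0],[0,0,0.1],0],
  [[0.064,-0.007,0],[0,0,0.1],0],
  [[0.064,-0.006,0],[0,0,0.1],0],
  [[0,0,0],[0,0,0],0],
])

```text
time_s: 10.5
tool_pos: [0.6535, -0.0446, 0.0858]
tcp_rot: [0.001, 0.731, 0.682, 0.0]
contact_force: [0.8, -5.3, 0.7]
opening: 0.131
finger_force: 59.0
```

```bash
python3 st.py 4
```

```text
t 10.7 pos [ 0.6534 -0.0446  0.0858] toolY hd -4.03 slant 0.1823 op 0.13
F [ 0.7529 -5.5996  0.5175] std [0.172  0.3914 0.2373] Fu -5.53 Fn -1.14 tq [-1.1011 -0.146  -0.2158] heel [0.6688 0.1745]
```

Emit:
step_arm([
  [[0.048,-0.006,0],[0,0,0.075],0],
  [[0.048,-0.005,0],[0,0,0.075],0],
  [[0.048,-0.004,0],[0,0,0.075],0],
  [[0.048,-0.003,0],[0,0,0.075],0],
  [[0,0,0],[0,0,0],0],
])

```text
time_s: 11.32
tool_pos: [0.664, -0.0452, 0.0856]
tcp_rot: [0.0, 0.713, 0.701, -0.0]
contact_force: [-0.8, -5.6, 1.3]
opening: 0.135
finger_force: 59.4
```

```bash
python3 st.py 4
```

```text
t 11.525 pos [ 0.664  -0.0452  0.0856] toolY hd -1.04 slant 0.1302 op 0.132
F [-1.2612 -5.1083  1.3356] std [0.292  0.4979 0.2793] Fu -5.13 Fn 1.17 tq [-0.9165  0.2417 -0.3859] heel [0.668  0.1743]
```

Emit:
step_arm([
  [[0.05,-0.004,0],[0,0,0.075],0],
  [[0.05,-0.003,0],[0,0,0.075],0],
  [[0.05,-0.002,0],[0,0,0.075],0],
  [[0,0,0],[0,0,0],0],
  [[0,0,0],[0,0,0],0],
])

```text
time_s: 12.15
tool_pos: [0.6736, -0.0453, 0.0856]
tcp_rot: [0.0, 0.699, 0.715, 0.0]
contact_force: [-0.8, -3.8, 0.7]
opening: 0.132
finger_force: 59.2
```

```bash
python3 st.py 4
```

```text
t 12.35 pos [ 0.6736 -0.0453  0.0856] toolY hd 1.26 slant 0.09 op 0.134
F [-0.3161 -4.7398  0.6797] std [0.371  0.6041 0.4232] Fu -4.73 Fn 0.42 tq [-0.97    0.1514 -0.2454] heel [0.6687 0.1743]
```

Emit:
step_arm([
  [[0.048,0.0,0],[0,0,0.075],0],
  [[0.048,0.0,0],[0,0,0.075],0],
  [[0.048,0.001,0],[0,0,0.075],0],
  [[0,0,0],[0,0,0],0],
  [[0,0,0],[0,0,0],0],
])

```text
time_s: 12.98
tool_pos: [0.6826, -0.045, 0.0856]
tcp_rot: [0.001, 0.685, 0.729, 0.0]
contact_force: [1.3, -5.2, -0.5]
opening: 0.131
finger_force: 59.0
```

```bash
python3 st.py 4
```

```text
t 13.175 pos [ 0.6826 -0.045   0.0856] toolY hd 3.54 slant 0.0502 op 0.133
F [ 1.3533 -4.9435 -0.267 ] std [0.3685 0.127  0.5018] Fu -5.02 Fn -1.05 tq [-0.9861 -0.1853 -0.1544] heel [0.6691 0.1742]
```

Emit:
step_arm([
  [[0.048,0.001,0],[0,0,0.075],0],
  [[0.048,0.002,0],[0,0,0.075],0],
  [[0.04,0.002,0],[0,0,0.06],0],
  [[0,0,0],[0,0,0],0],
  [[0,0,0],[0,0,0],0],
])

```text
time_s: 13.8
tool_pos: [0.6911, -0.0444, 0.0857]
tcp_rot: [0.001, 0.671, 0.741, 0.001]
contact_force: [2.6, -4.9, -1.0]
opening: 0.133
finger_force: 58.8
```

```bash
python3 st.py 4; python3 caps.py
```

```text
t 14.0 pos [ 0.6911 -0.0443  0.0857] toolY hd 5.67 slant 0.0132 op 0.132
F [ 2.393  -4.5742 -1.5743] std [0.1484 0.5482 0.3315] Fu -4.79 Fn -1.93 tq [-0.9146 -0.5482 -0.0722] heel [0.6694 0.1742]
[[0.6876474638776263, -0.0056897986022134694], [0.6820834142998282, 0.05222784193944249], [0.6760364094235044, 0.11040633940110609]] len 0.1166753180618009 hd 95.71129708873944Traceback (most recent call last):
  File "caps.py", line 10, in <module>
    caps()
    ~~~~^^
  File "caps.py", line 7, in caps
    g=np.array(sorted(g,key=lambda q:q[1]))[:,:2];o.append(g)
      ~~~~~~~~~~~~~~~~~~~~~~~~~~~~~~~~~~~~~^^^^^^
IndexError: too many indices for array: array is 1-dimensional, but 2 were indexed
```

Emit:
step_arm([
  [[0.016,0.001,0],[0,0,0.025],0],
  [[0.016,0.001,0],[0,0,0.025],0],
  [[0.008,0.0,0],[0,0,0.013],0],
  [[0,0,0],[0,0,0],0],
  [[0,0,0],[0,0,0],0],
])

```text
time_s: 14.72
tool_pos: [0.6935, -0.0441, 0.0857]
tcp_rot: [0.001, 0.667, 0.745, 0.001]
contact_force: [2.1, -4.3, -1.2]
opening: 0.13
finger_force: 58.8
```

```bash
python3 st.py 4
```

```text
t 14.925 pos [ 0.6934 -0.0441  0.0857] toolY hd 6.31 slant 0.002 op 0.128
F [ 2.3079 -4.4141 -1.0943] std [0.3696 0.4163 0.8066] Fu -4.64 Fn -1.81 tq [-0.8534 -0.5478 -0.0534] heel [0.6693 0.1742]
```

Emit:
step_arm([
  [[0.012,0.001,0],[0,0,0.02],0],
  [[0.012,0.001,0],[0,0,0.02],0],
  [[0,0,0],[0,0,0],0],
  [[0,0,0],[0,0,0],0],
  [[0,0,0],[0,0,0],0],
])

```text
time_s: 15.55
tool_pos: [0.6949, -0.044, 0.0857]
tcp_rot: [0.001, 0.665, 0.747, 0.001]
contact_force: [3.1, -4.6, -0.4]
opening: 0.129
finger_force: 58.8
```

```bash
python3 st.py 4
```

```text
t 15.75 pos [ 0.6949 -0.0439  0.0857] toolY hd 6.7 slant -0.005 op 0.128
F [ 2.7637 -4.8813 -0.4987] std [0.25   0.2071 0.4097] Fu -5.17 Fn -2.17 tq [-0.8756 -0.5383 -0.0865] heel [0.6692 0.1742]
```

Emit:
step_arm([
  [[0.012,0.001,0],[0,0,0.02],0],
  [[0.012,0.001,0],[0,0,0.02],0],
  [[0,0,0],[0,0,0],0],
  [[0,0,0],[0,0,0],0],
  [[0,0,0],[0,0,0],0],
])

```text
time_s: 16.38
tool_pos: [0.6951, -0.0439, 0.0856]
tcp_rot: [-0.0, 0.662, 0.749, -0.0]
contact_force: [-0.9, -4.0, 2.4]
opening: 0.13
finger_force: 59.5
```

```bash
python3 st.py 4;python3 - <<'E'
from h import *
S=env.grab_frame("scene");cv2.imwrite("pics/g3.png",cv2.resize(S["frame"][215:315,255:395],None,fx=5.5,fy=5.5,interpolation=cv2.INTER_CUBIC))
E
```

```text
t 16.575 pos [ 0.6951 -0.044   0.0856] toolY hd 7.04 slant -0.0109 op 0.135
F [-1.8962 -3.884   3.1133] std [0.7484 0.2477 0.4944] Fu -3.62 Fn 2.36 tq [-0.6747  0.442  -0.3694] heel [0.6682 0.174 ]
```

View pics/g3.png

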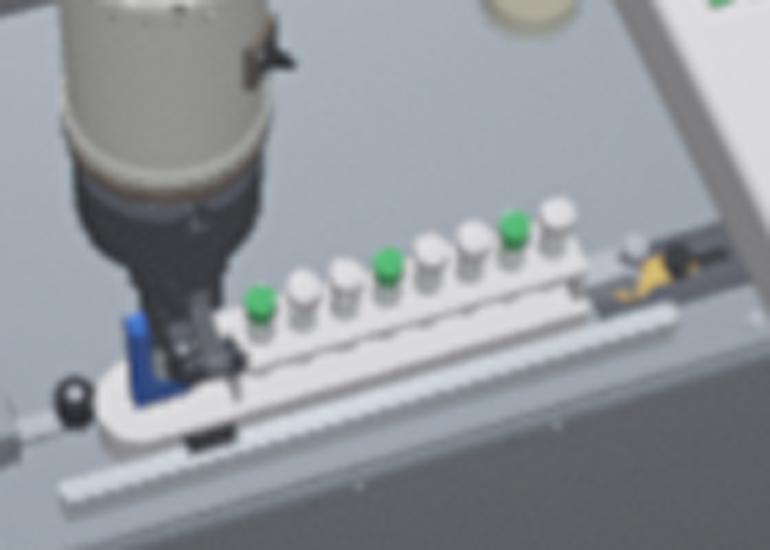

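The rack is seated: side on the pad (210,437), roller closed on the nose (75,405), V on the post (635,255). Fx reversed as the pad made contact. Releasing and lifting.

Emit:
step_arm([
  [[0,0,0],[0,0,0],20],
  [[0,0,0],[0,0,0],30],
  [[0,0,0],[0,0,0],45],
  [[0,0,0],[0,0,0],45],
  [[0,0,0],[0,0,0],45],
])

```text
time_s: 17.25
tool_pos: [0.6954, -0.044, 0.0855]
tcp_rot: [-0.0, 0.662, 0.749, 0.0]
contact_force: [0.3, 0.2, -0.4]
opening: 0.452
finger_force: 0.0
```

Emit:
step_arm([
  [[0,0,0.2],[0,0,0],45],
  [[0,0,0.5],[0,0,0],45],
  [[0,0,0.7],[0,0,0],45],
  [[-0.3,0,0.7],[0,0,0],45],
  [[-0.8,-0.8,0.3],[0,0,0],45],
])

```text
time_s: 17.88
tool_pos: [0.6378, -0.0821, 0.2318]
tcp_rot: [0.002, 0.659, 0.752, 0.003]
contact_force: [0.2, -1.1, -0.4]
opening: 0.451
finger_force: 0.0
```

Emit:
step_arm([
  [[-0.8,-0.8,0],[0,0,0],45],
  [[-0.8,-0.8,0],[0,0,0],45],
  [[-0.3,-0.3,0],[0,0,0],45],
  [[0,0,0],[0,0,0],45],
  [[0,0,0],[0,0,0],45],
])

```text
time_s: 18.5
tool_pos: [0.5294, -0.1922, 0.2283]
tcp_rot: [0.001, 0.662, 0.75, 0.001]
contact_force: [-0.5, 0.3, 0.2]
opening: 0.451
finger_force: 0.0
```

```bash
python3 st.py 2; python3 caps.py; python3 - <<'E'
from h import *
S=env.grab_frame("scene");cv2.imwrite("pics/g4.png",cv2.resize(S["frame"][215:315,255:395],None,fx=5.5,fy=5.5,interpolation=cv2.INTER_CUBIC))
E
```

```text
t 18.6 pos [ 0.5295 -0.192   0.2282] toolY hd 7.2 slant -0.0136 op 0.453
F [-0.1943  0.3172  0.1585] std [0.3502 0.0616 0.0218] Fu 0.34 Fn 0.15 tq [ 0.0221 -0.034  -0.0192] heel [0.502  0.0259]
[[0.6907673207126231, -0.005681472439434593], [0.6842745643331059, 0.05246765671455797], [0.6774376631832159, 0.10992137544865013]] len 0.11636880256188485 hd 96.57747772551491Traceback (most recent call last):
  File "caps.py", line 10, in <module>
    caps()
    ~~~~^^
  File "caps.py", line 7, in caps
    g=np.array(sorted(g,key=lambda q:q[1]))[:,:2];o.append(g)
      ~~~~~~~~~~~~~~~~~~~~~~~~~~~~~~~~~~~~~^^^^^^
IndexError: too many indices for array: array is 1-dimensional, but 2 were indexed
```

View pics/g4.png

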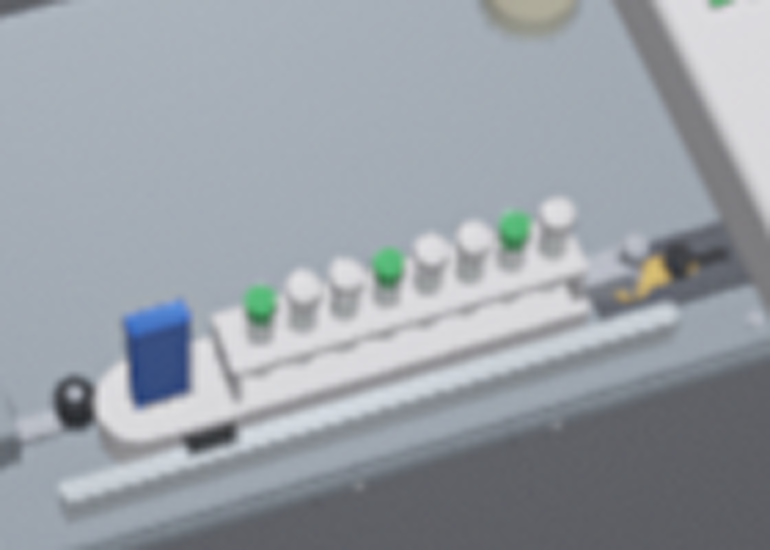

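After release the rack stays put: side on the pad (210,437), roller on the nose, V on the post, parallel to the rail (heading 96.6° against 96.4° estimated). I'm handing it in.

```bash
python3 -c "
from workcell import env
print(env.job_done())"
```

```text
the job is handed in; nothing more can be done
None
```

The rack is docked with its V on the post, its side on the fence pad and the roller closed on its nose. I released it and handed the job in at about 19 s; the tool's force stayed around 6 N or less throughout, and no verdict was shown.

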